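Seat the laser lens cell on its three-point stand

ROBOT

A 7-joint arm with a two-finger parallel gripper is mounted at the origin on a cart in front of the work surface, level with it; the furniture and walls round the work are solid. World frame = base frame: x ahead of the robot, y to its left, z up, the work surface at z = 0. Lengths are in m, angles in rad, forces in N, time in s.
With the tool pointing down it reaches from about 0.4 to 0.875 m from the base axis. Payload 19.3 kg.
Tool frame: the origin (TCP) lies midway between the tips of the shut fingers; the grasp point (between the pads) lies 19 mm behind it; z points along the fingers, y is the line along which they close (so a half turn about z gives the same grasp; the last joint's range is limited). The gripper opens to 85 mm and grips with 20 to 120 N. Pads are 22 mm wide; open, the fingers measure 114 mm over their backs; the gripper's body (76 mm by 85 mm) begins 54 mm behind the grasp point. The pads swing forward as they close: fully open they stand 13 mm farther back than shut.
Start: joints at [-1.267, 0.521, -0.036, 1.599, 0.021, 1.021, -0.113], TCP at [0.228, 0.582, 0.231] pointing down, gripper open.
Joint ranges: [-2.91, 2.91], [-0.3, 2.13], [-1.5, 1.42], [0.17, 2.43], [-1.26, 4.41], [0.16, 1.93], [-2.52, 2.52]. Speed limits (rad/s): [1.89, 1.89, 2.39, 2.39, 3.01, 3.01, 3.01].

INTERFACE

Orientations are given as [roll, pitch, yaw] about the fixed x, y, z axes, in that order (R = Rz(yaw) Ry(pitch) Rx(roll)).
In Python, from workcell import bot gives the robot as it stands.
- The arm moves only by the tool move_arm, never from a script. Its argument "moves" is a list that holds one entry, the list of rows, each a list of 7 numbers: the opening, from 0 (shut) to 1 (fully open), then the shift along the tool's x, y, z in units of 1000 mm (1.0 is 1000 mm), then the turn, a rotation vector about the tool's x, y, z in units of 2 pi rad (1.0 is 2 pi rad). A call has 1 to 5 rows; each row is the pose to reach, as a shift and turn from the pose commanded when the call began, along the tool's axes at that moment, turning the shorter way round; what a row does not reach only later rows make up. A row lasts 1/10 s, in which the tool goes at most 50 mm and 8.59 degrees, less where a joint would pass 70% of its speed; a pose out of reach is approached as far as the arm can. A call with a number of a shift or a turn outside -1 to 1 is refused whole. A call with a gripper value outside its range is refused whole. The fingers move at their own pace and stop on an object; "force" is the grip in N (left out, the last holds). Time passes only in rows, so rows that repeat a pose let the fingers close. It gives the time, the measured TCP pose, the force, the opening and the grip force at its end, in the units of the state.
- bot.observe(): the state, without advancing time (a new reading comes with each control period).
- bot.grab_frame(name): name is "scene" or "top" or "wrist"; returns the picture (400x640x3 uint8, red, green, blue); there is no depth.
- bot.camera_params(name): a dict with "vertical_fov" (degrees; the focal length in pixels is half the picture's height over the tangent of half this angle, whatever the lens; pixels are square), "cx", "cy" (the principal point, pixels), "R" (3x3) and "t" (3): a world point X has camera coordinates R X + t. Camera axes: x right, y down, z forward; pixel columns grow to the right and rows downward; lengths in m; the calibration is good to about 2 mm. A picture is of the moment at which its call begins: read the wrist's pose just before it. camera_params takes no time and is no camera call; for the wrist camera it gives the pose at the moment of the call.
- bot.job_done(): hands the job in; it is judged then, once.
The state is a dict: "clock": time; "qpos": joint angles; "qd": joint speeds; "joint_efforts": joint torques, N m; "position": TCP position; "tool_rot": TCP orientation; "force": force on the tool from outside, world axes, zero at the start; "moment": the same for the moment, N m; "grip_width": finger opening in m; "finger_force": force on a finger pad.
Only numpy, scipy, OpenCV 4.12 (cv2) and the standard library are available. Lean on these libraries where they do the work, as an engineer would, in place of code of your own. Each camera call takes 0.05 s, during which the arm holds its last target. There are 200 camera calls.

TASK

Pick up the lens cell (the bright flanged ring with the black barrel and amber lens) and set it, lens up, on the blue three-point stand, between the pointed stops, so that it lies level on all three rests and cannot rock, then let go. Do not drop it or ram it onto the stand, and leave the steel flange and the brass disc where they are.

Things in the scene. Friction and masses are not known exactly. Their poses are not given: they have to be found in the camera images.
- lens_mid (a point): Centre (21 mm above the underside) of the loose lens cell, 0.26 to 0.47 kg, standing lens up on the table: aluminium flange 76 mm across, 12 mm thick, chamfered below; on it a black round barrel to grip, 42 mm across, from 12 to 42 mm above the underside, with an amber lens in its top. Round: yaw does not matter; z is its axis, up.
- stand_seat (a point): Seat centre of the fixed stand, 32 mm above the table, level with the tops of its rests; z up. Blue disc 124 mm wide, 10 mm thick; three steel ball-ended rests 30 mm from the centre; between them three brass stops 47 mm out, 10 mm wide, tapering from 34 to 44 mm height. The flange has 4 mm play and is guided in from 8 mm off. Seated, the cell's underside is at this point, its centre 21 mm above.
- flange: A bystander: loose turned steel flange, plain grey, 103 mm in diameter with bolt holes, 30 mm high with a hub 64 mm across. Origin at the centre of its underside.
- brass_disc: A bystander: loose plain brass disc, 51 mm in diameter, 11 mm thick. Origin at the centre of its underside.
There are look-alikes about, which are no part of the job. What is shaped like the part that bears lens_mid but pink is not meant.

How it is judged:
At the end, for the whole second after the job is handed in: The lens cell rests released and still on the stand, lens up: its centre within 12 mm sideways of the seat's centre and 19 to 23 mm above the plane of the rests (21 mm is seated), tilted less than 2 degrees (horizontal distance between lens_mid and stand_seat below 0.012 m and z of lens_mid in the frame of stand_seat between 0.019 and 0.023 m and angle between lens_mid's own z axis and vertical below 0.035 rad and linear speed of lens_cell below 0.02 m/s and angular speed of lens_cell below 0.2 rad/s); the robot touches nothing.
It fails at once if the lens cell is rammed onto the stand (over 45 N between them) (contact force between lens_cell and stand above 45 N).
It fails at once if the lens cell is dropped onto the stand (faster than 0.4 m/s within 25 mm above its seat: a fall of more than about 8 mm) (horizontal distance between lens_mid and stand_seat below 0.03 m and z of lens_mid in the frame of stand_seat below 0.046 m and linear speed of lens_cell above 0.4 m/s).
It fails at once if the steel flange is moved more than 30 mm (distance of flange from where it was at the start of the episode above 0.03 m).
It fails at once if the brass disc is moved more than 30 mm (distance of brass_disc from where it was at the start of the episode above 0.03 m).
It also fails if it takes over 43 s, if anything falls off the work surface, if the arm or the gripper's body presses on something with over 40 N, if the wrist force passes 120 N, or if a joint passes its speed limit or range.

## Working session

There is one attempt and no reset: what is moved stays moved. The work goes in short steps, Python scripts to look and compute and a tool call to move; the robot and the scene stay as the last step left them, time stands still between calls to the robot, and variables do not carry over. Pictures are saved under pics/ and viewed, at most 10 in all, crops included, and the job is handed in when it is done.

Besides the shell and the picture viewer there is one more tool, called after "Call:" as a command line: name --argument value ..., lists and objects as JSON in quotes. move_arm: Moves the arm, as the interface text tells. Shifts and turns lie within -1 to 1; 1 stands for 1000 mm of shift or 2 pi rad of turn. Its arguments: {"type":"object","properties":{"moves":{"type":"array"},"force":{"type":"number"}},"required":["moves"]}

```bash
mkdir -p pics
cat > h.py <<'E'
from workcell import bot
import numpy as np, cv2
def grab(n,f=None):
    P=bot.camera_params(n); I=bot.grab_frame(n)
    if f: cv2.imwrite('pics/'+f,I[:,:,::-1])
    return I,P
def ray(P,u,v):
    f=200/np.tan(np.radians(P["vertical_fov"])/2); R=np.array(P["R"]);t=np.array(P["t"])
    d=R.T@np.array([(u-P["cx"])/f,(v-P["cy"])/f,1.]); return -R.T@t, d/np.linalg.norm(d)
def onz(P,u,v,z):
    o,d=ray(P,u,v); return o+d*(z-o[2])/d[2]
def tri(a,b):
    A=np.zeros((3,3));B=np.zeros(3)
    for o,d in (a,b):
        M=np.eye(3)-np.outer(d,d);A+=M;B+=M@o
    p=np.linalg.solve(A,B); return p,[np.linalg.norm((np.eye(3)-np.outer(d,d))@(p-o)) for o,d in (a,b)]
def proj(P,X):
    f=200/np.tan(np.radians(P["vertical_fov"])/2); c=np.array(P["R"])@X+np.array(P["t"]); return f*c[0]/c[2]+P["cx"],f*c[1]/c[2]+P["cy"]
E
python3 - <<'E'
from h import *
np.set_printoptions(precision=4,suppress=True)
s=bot.observe();print(s)
for n in("scene","top"):
    I,P=grab(n,n+'0.png');print(n,P)
E
```

```text
{'clock': 0.0, 'qpos': array([-1.2672,  0.522 , -0.0364,  1.6   ,  0.0212,  1.0211, -0.1128]), 'qd': array([ 0.0002, -0.0009, -0.0014, -0.0003, -0.0006, -0.0001,  0.0005]), 'joint_efforts': array([ -0.0029, -92.7075,   1.9783, -36.994 ,   0.0177,   0.0082,
         0.    ]), 'position': array([0.2281, 0.5815, 0.2307]), 'tool_rot': array([-3.1405,  0.    ,  2.7678]), 'force': array([-0.181 ,  0.7188,  1.055 ]), 'moment': array([-0.0241, -0.002 ,  0.023 ]), 'finger_force': 0.0, 'grip_width': 0.08533610806609557}
scene {'vertical_fov': 49.702729831031526, 'cx': 312.9546030111729, 'cy': 202.4442679976333, 'R': array([[ 0.7334, -0.6798, -0.011 ],
       [-0.5177, -0.5479, -0.6571],
       [ 0.4406,  0.4876, -0.7537]]), 't': array([-0.3868,  0.3344,  0.9338])}
top {'vertical_fov': 53.80391810312473, 'cx': 323.3954606575623, 'cy': 198.17509637468333, 'R': array([[ 0.0051, -0.9999,  0.0122],
       [-0.9905, -0.0067, -0.1374],
       [ 0.1375, -0.0114, -0.9904]]), 't': array([0.0356, 0.5524, 1.2827])}
```

View pics/scene0.png

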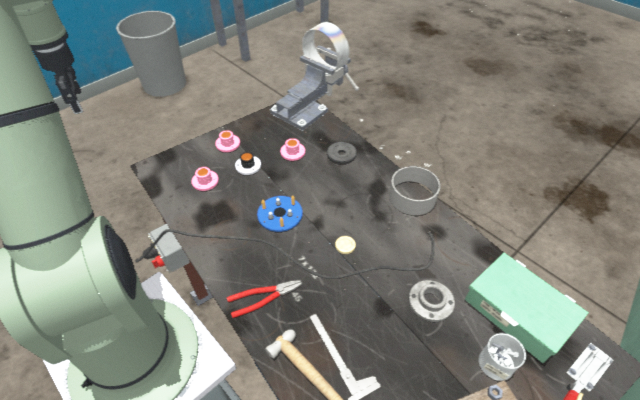

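View pics/top0.png

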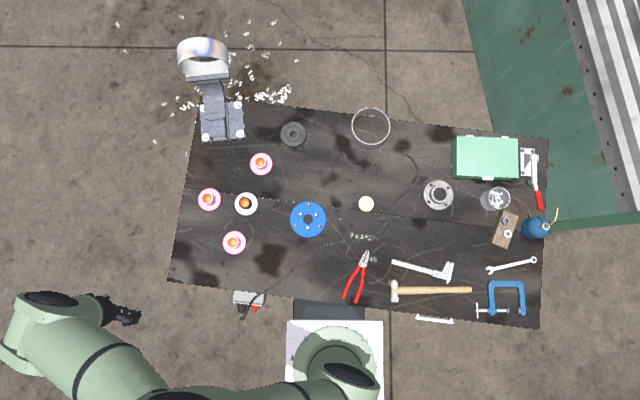

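The scene view shows the wanted cell (white flange, black barrel) at (247,163) and the stand at (280,213). In the top view they are at (245,204) and (308,219).
Could be taken for the cell, top-view pixels: white/black at (245,204); pink at (209,199), (261,163) and (234,243). I choose (245,204). The steel flange at (438,195), brass disc at (366,204) and dark ring at (293,134) are bystanders.

Run:
```python
from h import *
np.set_printoptions(precision=4,suppress=True)
G={"scene":((247,163),(280,213)),"top":((245,204),(308,219))}
out={};tiles=[]
for n,(c,s) in G.items():
    I=cv2.imread(f'pics/{n}0.png')[:,:,::-1]; P=bot.camera_params(n)
    H=cv2.cvtColor(np.ascontiguousarray(I),cv2.COLOR_RGB2HSV)
    def win(m,p,r):
        w=np.zeros(m.shape,bool);w[p[1]-r:p[1]+r+1,p[0]-r:p[0]+r+1]=1;return m&w
    h,S,V=[H[:,:,i].astype(int) for i in range(3)]
    am=win((h<22)&(S>130)&(V>120),c,15)
    fl=win((V>150)&(S<60),c,18)
    bl=win((h>95)&(h<125)&(S>130)&(V>60),s,32)
    for k,m in(("amber",am),("flange",fl),("blue",bl)):
        pts=np.argwhere(m)[:,::-1].astype(np.float32)
        hull=cv2.convexHull(pts); e=cv2.fitEllipse(hull) if len(hull)>4 else None
        print(n,k,len(pts),pts.mean(0),e); out[n,k]=(ray(P,*(e[0] if e and k!="amber" else pts.mean(0))))
    t=I[c[1]-32:c[1]+72,c[0]-30:c[0]+100]
    tiles.append(cv2.resize(t,None,fx=3,fy=3,interpolation=cv2.INTER_CUBIC))
cv2.imwrite('pics/crop1.png',np.hstack(tiles)[:,:,::-1])
for k in("amber","flange","blue"): print(k,tri(out["scene",k],out["top",k]))
```

```text
scene amber 71 [246.0563 156.2817] ((246.20033264160156, 156.3151397705078), (7.423863410949707, 11.381125450134277), 85.36495971679688)
scene flange 279 [246.6452 164.8925] ((243.47177124023438, 159.08282470703125), (25.312349319458008, 36.56106185913086), 128.57037353515625)
scene blue 954 [279.4329 214.1656] ((279.33563232421875, 213.4050750732422), (35.3680305480957, 44.817195892333984), 82.93981170654297)
top amber 56 [243.6964 202.1607] ((244.1183624267578, 202.409912109375), (9.172204971313477, 9.412368774414062), 1.0552775859832764)
top flange 326 [245.9693 203.5552] ((247.75331115722656, 202.8949737548828), (22.585386276245117, 29.20662498474121), 74.16619873046875)
top blue 885 [307.6542 219.1751] ((307.6007385253906, 219.05198669433594), (36.19548034667969, 36.36017990112305), 26.56396484375)
amber (array([0.537 , 0.3038, 0.0418]), [np.float64(0.0005572317497494206), np.float64(0.0005572317497495381)])
flange (array([0.5282, 0.2929, 0.0453]), [np.float64(0.006245879293793021), np.float64(0.006245879293792943)])
blue (array([0.4853, 0.0917, 0.0041]), [np.float64(0.0006707477821788897), np.float64(0.0006707477821789765)])
```

View pics/crop1.png

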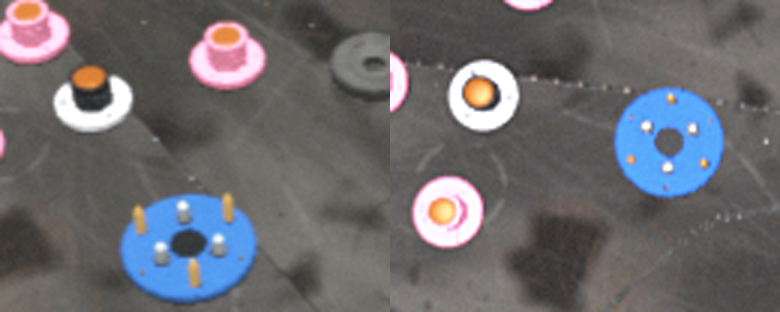

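The crop confirms the choice: white flange, black barrel and amber top, against pink look-alikes. The measured top height of 42 mm and the blue disc match the text.

```bash
cat >> h.py <<'E'
from scipy.spatial.transform import Rotation as Ro
def shift(target,rot=(np.pi,0,None)):
    s=bot.observe();R=Ro.from_euler('xyz',s['tool_rot'])
    yaw=s['tool_rot'][2] if rot[2] is None else rot[2]
    rv=(R.inv()*Ro.from_euler('xyz',[np.pi,0,yaw])).as_rotvec()/(2*np.pi)
    print('t',round(float(s['clock']),2),'pos',s['position'].round(4),'rot',s['tool_rot'].round(4),'shift',R.inv().apply(np.array(target)-s['position']).round(4),'turn',rv.round(4),'F',s['force'].round(1),'w',round(float(s['grip_width']),4))
E
python3 -c "
from h import *
shift([.537,.304,.2])"
```

```text
t 0.1 pos [0.2281 0.5816 0.2308] rot [-3.1406e+00  1.0000e-04  2.7678e+00] shift [-0.3889 -0.1456  0.031 ] turn [-0.0002  0.     -0.    ] F [-0.2 -0.2 -0.3] w 0.0857
```

Call:
move_arm --moves '[[[1,-0.04,-0.015,0.003,0,0,0],[1,-0.08,-0.03,0.006,0,0,0],[1,-0.12,-0.045,0.01,0,0,0],[1,-0.16,-0.06,0.012,0,0,0],[1,-0.195,-0.073,0.015,0,0,0]]]'

```text
clock: 0.6
position: [0.3846, 0.4408, 0.2161]
tool_rot: [-3.141, 0.0, 2.767]
force: [0.3, 0.3, 0.2]
grip_width: 0.0853
finger_force: 0.0
```

Call:
move_arm --moves '[[[1,-0.04,-0.015,0.003,0,0,0],[1,-0.08,-0.03,0.006,0,0,0],[1,-0.12,-0.045,0.01,0,0,0],[1,-0.16,-0.06,0.012,0,0,0],[1,-0.19,-0.07,0.015,0,0,0]]]'

```text
clock: 1.1
position: [0.5362, 0.3055, 0.2011]
tool_rot: [-3.141, 0.0, 2.766]
force: [-0.4, 0.1, 0.3]
grip_width: 0.0858
finger_force: 0.0
```

```bash
python3 -c "
from h import *
shift([.537,.304,.2])
I,P=grab('wrist','w1.png')
print(P,proj(P,np.array([.537,.304,.042])))"
```

```text
t 1.1 pos [0.5362 0.3055 0.2011] rot [-3.1409e+00  5.0000e-04  2.7658e+00] shift [-0.0013 -0.0011  0.0011] turn [-0.0001  0.0001 -0.    ] F [-0.4  0.1  0.3] w 0.0858
{'vertical_fov': 61.03636148158656, 'cx': 323.8893293028071, 'cy': 200.4116579625213, 'R': array([[ 3.67471239e-01,  9.30034884e-01,  6.51741812e-05],
       [ 8.94635225e-01, -3.53503432e-01,  2.73245562e-01],
       [ 2.54150944e-01, -1.00351578e-01, -9.61944312e-01]]), 't': array([-0.48168333, -0.39838146,  0.24338743])} (np.float64(322.11257717777914), np.float64(185.09109723932454))
```

View pics/w1.png

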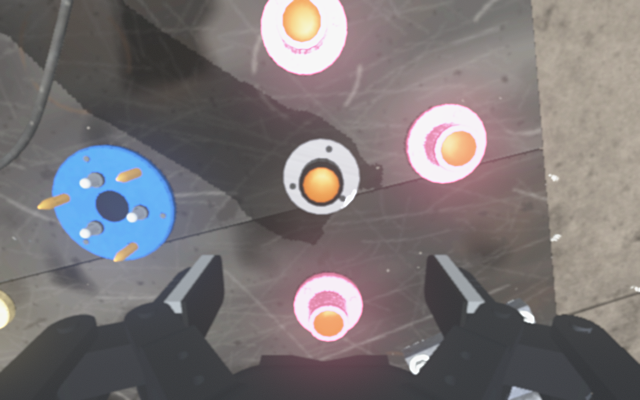

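The wrist view shows the cell's lens at (322,184), against a prediction of (322,185), so the position agrees within about 1 mm. The stand is at (113,203) and the pink look-alikes are clear of the fingers. I'll descend.

Call:
move_arm --moves '[[[1,-0.001,-0.001,0.035,0,0,0],[1,-0.001,-0.001,0.07,0,0,0],[1,-0.001,-0.001,0.105,0,0,0],[1,-0.001,-0.001,0.135,0,0,0],[1,-0.001,-0.001,0.14,0,0,0]]]'

```text
clock: 1.65
position: [0.533, 0.3059, 0.0579]
tool_rot: [-3.137, -0.003, 2.768]
force: [-0.4, -0.2, 0.3]
grip_width: 0.0853
finger_force: 0.0
```

Call:
move_arm --moves '[[[1,0,0,0.015,0,0,0],[1,0,0,0.03,0,0,0],[1,0,0,0.042,0,0,0],[1,0,0,0.046,0,0,0],[1,0,0,0.046,0,0,0]]]'

```text
clock: 2.15
position: [0.5349, 0.3067, 0.015]
tool_rot: [-3.141, -0.0, 2.768]
force: [0.2, 1.2, 0.2]
grip_width: 0.0852
finger_force: 0.0
```

Call:
move_arm --moves '[[[0.4,0,0,0,0,0,0],[0.3,0,0,0,0,0,0],[0.2,0,0,0,0,0,0],[0.2,0,0,0,0,0,0],[0.2,0,0,0,0,0,0]]]' --force 60

```text
clock: 2.65
position: [0.5352, 0.3067, 0.0161]
tool_rot: [3.141, 0.0, 2.768]
force: [-3.0, -2.4, 9.4]
grip_width: 0.0403
finger_force: 59.5
```

Call:
move_arm --moves '[[[0,0,0,0,0,0,0],[0,0,0,0,0,0,0],[0,0,0,0,0,0,0],[0,0,0,0,0,0,0],[0,0,0,0,0,0,0]]]'

```text
clock: 3.15
position: [0.5352, 0.3067, 0.0161]
tool_rot: [3.141, 0.0, 2.767]
force: [-4.3, -2.5, 10.0]
grip_width: 0.04
finger_force: 59.5
```

Call:
move_arm --moves '[[[0,0,0,-0.01,0,0,0],[0,0,0,-0.03,0,0,0],[0,0,0,-0.05,0,0,0],[0,0,0,-0.065,0,0,0],[0,0,0,-0.07,0,0,0]]]'

```text
clock: 3.65
position: [0.5356, 0.3072, 0.0872]
tool_rot: [3.14, 0.001, 2.768]
force: [0.2, 0.0, -4.2]
grip_width: 0.0404
finger_force: 61.2
```

Call:
move_arm --moves '[[[0,0,0,-0.015,0,0,0],[0,0,0,-0.025,0,0,0],[0,0,0,-0.03,0,0,0],[0,0,0,-0.03,0,0,0],[0,0,0,-0.03,0,0,0]]]'

```text
clock: 4.15
position: [0.5348, 0.3067, 0.1149]
tool_rot: [-3.141, -0.0, 2.768]
force: [-0.4, -0.2, -4.0]
grip_width: 0.0403
finger_force: 61.3
```

```bash
python3 -c "
from h import *
shift([.4853,.0917,.115])
I,P=grab('wrist','w2.png')
s,_=grab('scene');t,_=grab('top')
a=cv2.resize(s[60:200,160:320],None,fx=2.4,fy=2.4)
cv2.imwrite('pics/c2.png',np.hstack([cv2.resize(I,None,fx=.65,fy=.65)[:,40:],np.vstack([a,np.zeros((0,a.shape[1],3),np.uint8)])[:260]])[:,:,::-1])
"
```

```text
t 4.15 pos [0.5348 0.3067 0.1149] rot [-3.1411e+00 -3.0000e-04  2.7678e+00] shift [-0.0324 -0.2182 -0.    ] turn [-0.0001 -0.0001  0.    ] F [-0.4 -0.2 -4. ] w 0.0403
```

View pics/c2.png

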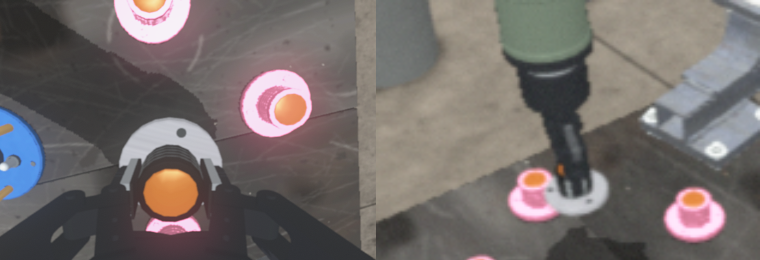

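The cell is held (about 4.1 N of weight) with the lens up, at (175,190) in the left tile. Next I measure where it sits in the grip, and check the stand with the first wrist picture.

Run:
```python
from h import *
np.set_printoptions(precision=4,suppress=True)
P=bot.camera_params('wrist');s=bot.observe()
def mask(f,lo,hi): 
    return cv2.inRange(cv2.cvtColor(cv2.imread(f),cv2.COLOR_BGR2HSV),lo,hi)
m=mask('pics/w2.png',(5,130,100),(22,255,255)); m[:230]=0; m[:,:240]=0;m[:,420:]=0
c=max(cv2.findContours(m,0,1)[0],key=cv2.contourArea); e=cv2.fitEllipse(cv2.convexHull(c)); print(e)
X=onz(P,*e[0],s['position'][2]+.026); print('lens in tool',Ro.from_euler('xyz',s['tool_rot']).inv().apply(X-s['position']),X)
# stand from w1
P1=dict(P); P1['R']=np.array([[ 3.67471239e-01,9.30034884e-01,6.51741812e-05],[8.94635225e-01,-3.53503432e-01,2.73245562e-01],[2.54150944e-01,-1.00351578e-01,-9.61944312e-01]]);P1['t']=np.array([-0.48168333,-0.39838146,0.24338743])
m=mask('pics/w1.png',(95,130,60),(125,255,255)); m[:,200:]=0;m[:130]=0
c=max(cv2.findContours(m,0,1)[0],key=cv2.contourArea); e=cv2.fitEllipse(cv2.convexHull(c)); print(e)
Pt=bot.camera_params('top')
print(onz(P1,*e[0],.01),tri(ray(P1,*e[0]),ray(Pt,307.6,219.05)))
# rests in w1 (bright) at z=.032
I=cv2.imread('pics/w1.png');H=cv2.cvtColor(I,cv2.COLOR_BGR2HSV);m=cv2.inRange(H,(0,0,185),(180,60,255));m[:160]=0;m[250:]=0;m[:,:70]=0;m[:,155:]=0
n,_,st,ce=cv2.connectedComponentsWithStats(m)
for i in range(1,n):
    if st[i,4]>8: print(st[i,4],ce[i],onz(P1,*ce[i],.029))
```

```text
((323.8125305175781, 296.0919494628906), (74.2240219116211, 84.44627380371094), 90.72661590576172)
lens in tool [-0.0017  0.0005 -0.026 ] [0.5365 0.3065 0.1407]
((113.3521728515625, 202.01263427734375), (108.69068908691406, 128.10035705566406), 122.97252655029297)
[0.4821 0.0962 0.01  ] (array([0.4834, 0.0921, 0.0044]), [np.float64(0.0012054139638184428), np.float64(0.001205413963818399)])
19 [118.7368 177.1579] [0.4622 0.1271 0.029 ]
91 [ 85.1099 182.7692] [0.4552 0.0947 0.029 ]
88 [131.8409 216.6932] [0.501  0.1185 0.029 ]
91 [ 85.1978 232.7033] [0.4987 0.0671 0.029 ]
```

Call:
move_arm --moves '[[[0,-0.003,-0.02,0,0,0,0],[0,-0.007,-0.05,0,0,0,0],[0,-0.011,-0.08,0,0,0,0],[0,-0.015,-0.11,0,0,0,0],[0,-0.018,-0.135,0,0,0,0]]]'

```text
clock: 4.8
position: [0.5019, 0.1728, 0.1151]
tool_rot: [-3.141, -0.0, 2.767]
force: [0.8, -0.3, -4.2]
grip_width: 0.0403
finger_force: 61.5
```

Call:
move_arm --moves '[[[0,-0.004,-0.03,0,0,0,0],[0,-0.008,-0.06,0,0,0,0],[0,-0.011,-0.078,0,0,0,0],[0,-0.012,-0.082,0,0,0,0],[0,-0.012,-0.082,0,0,0,0]]]'

```text
clock: 5.3
position: [0.4838, 0.0935, 0.1153]
tool_rot: [3.142, 0.0, 2.767]
force: [0.0, 1.1, -3.6]
grip_width: 0.0399
finger_force: 61.6
```

Run:
```python
from h import *
shift([.483,.0933,.070])
I,P=grab('wrist','w3.png'); s,_=grab('scene','s3.png')
print([np.round(proj(P,np.array([.4848+.062*np.cos(a),.093+.062*np.sin(a),.01]))) for a in np.radians([-30,-20,0,20])])
a=cv2.resize(s[110:240,200:360],None,fx=2.4,fy=2.4)
w=cv2.resize(I,None,fx=.78,fy=.78)[:,80:420]
cv2.imwrite('pics/c3.png',np.hstack([w,a])[:,:,::-1])
```

```text
t 5.3 pos [0.4838 0.0935 0.1153] rot [3.1416 0.     2.7667] shift [ 0.0007 -0.0005  0.0453] turn [0. 0. 0.] F [ 0.   1.1 -3.6] w 0.0399
[array([312., 274.]), array([325., 275.]), array([351., 270.]), array([375., 257.])]
```

View pics/c3.png

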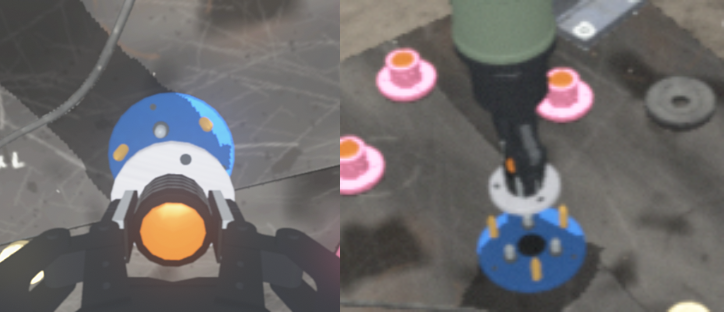

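The view shows the cell directly over the stand, with the stand's and lens's centre columns within 2 px. I'll descend and then creep down.

Call:
move_arm --moves '[[[0,0.001,0,0.015,0,0,0],[0,0.001,0,0.03,0,0,0],[0,0.001,0,0.045,0,0,0],[0,0.001,0,0.053,0,0,0],[0,0.001,0,0.057,0,0,0]]]'

```text
clock: 5.9
position: [0.4826, 0.0949, 0.0576]
tool_rot: [-3.141, -0.001, 2.769]
force: [-1.5, -0.3, -4.2]
grip_width: 0.0406
finger_force: 61.6
```

Call:
move_arm --moves '[[[0,0,0,0.001,0,0,0],[0,0,0,0.002,0,0,0],[0,0,0,0.003,0,0,0],[0,0,0,0.004,0,0,0],[0,0,0,0.004,0,0,0]]]'

```text
clock: 6.4
position: [0.4828, 0.0942, 0.0544]
tool_rot: [3.141, 0.0, 2.768]
force: [-1.3, -0.4, -4.5]
grip_width: 0.04
finger_force: 61.6
```

Call:
move_arm --moves '[[[0,0,0,0.001,0,0,0],[0,0,0,0.002,0,0,0],[0,0,0,0.003,0,0,0],[0,0,0,0.004,0,0,0],[0,0,0,0.004,0,0,0]]]'

```text
clock: 6.9
position: [0.4827, 0.0942, 0.0501]
tool_rot: [-3.141, -0.0, 2.768]
force: [-0.5, -0.4, -4.0]
grip_width: 0.0399
finger_force: 61.6
```

Call:
move_arm --moves '[[[0,0,0,0.0005,0,0,0],[0,0,0,0.001,0,0,0],[0,0,0,0.0015,0,0,0],[0,0,0,0.002,0,0,0],[0,0,0,0.002,0,0,0]]]'

```text
clock: 7.4
position: [0.4827, 0.0942, 0.0482]
tool_rot: [-3.142, -0.0, 2.768]
force: [-0.5, 0.3, -2.9]
grip_width: 0.0402
finger_force: 61.6
```

Call:
move_arm --moves '[[[0,0,0,0.0005,0,0,0],[0,0,0,0.0005,0,0,0],[0,0,0,0.001,0,0,0],[0,0,0,0.001,0,0,0],[0,0,0,0.001,0,0,0]]]'

```text
clock: 7.9
position: [0.4829, 0.0942, 0.0477]
tool_rot: [3.141, 0.0, 2.768]
force: [-1.4, -1.1, 7.9]
grip_width: 0.0403
finger_force: 63.0
```

Seated at the expected height with light contact. I'll release gently.

Call:
move_arm --moves '[[[0,0,0,-0.0005,0,0,0],[0,0,0,-0.0005,0,0,0],[0,0,0,-0.0005,0,0,0]]]' --force 20

```text
clock: 8.2
position: [0.4828, 0.0942, 0.0478]
tool_rot: [3.142, 0.0, 2.768]
force: [-0.5, 0.1, 1.2]
grip_width: 0.0406
finger_force: 62.1
```

Call:
move_arm --moves '[[[0.5,0,0,0,0,0,0],[0.55,0,0,0,0,0,0],[0.65,0,0,0,0,0,0],[0.75,0,0,0,0,0,0],[0.75,0,0,0,0,0,0]]]'

```text
clock: 8.7
position: [0.4827, 0.0942, 0.0478]
tool_rot: [-3.142, 0.0, 2.768]
force: [0.8, 0.1, -0.7]
grip_width: 0.0641
finger_force: 0.0
```

Call:
move_arm --moves '[[[0.75,0,0,-0.01,0,0,0],[0.75,0,0,-0.03,0,0,0],[0.75,0,0,-0.06,0,0,0],[0.75,0,0,-0.1,0,0,0],[0.75,0,0,-0.14,0,0,0]]]'

```text
clock: 9.2
position: [0.4823, 0.094, 0.1899]
tool_rot: [-3.141, -0.0, 2.768]
force: [0.2, 0.7, -1.0]
grip_width: 0.0642
finger_force: 0.0
```

Run:
```python
from h import *
np.set_printoptions(precision=4,suppress=True)
shift([.483,.0942,.19])
I,P=grab('wrist','w4.png'); s,Ps=grab('scene','s4.png'); t,Pt=grab('top','t4.png')
r=[]
for im,p,X in((I,P,None),(s,Ps,None)):
    u,v=map(int,proj(p,np.array([.485,.093,.074]))); k=45 if im is I else 14
    H=cv2.cvtColor(np.ascontiguousarray(im),cv2.COLOR_RGB2HSV);m=cv2.inRange(H,(5,130,100),(22,255,255))
    w=np.zeros_like(m);w[max(0,v-k):v+k,u-k:u+k]=1;m*=w
    c=max(cv2.findContours(m,0,1)[0],key=cv2.contourArea);e=cv2.fitEllipse(c);print((u,v),e);r.append(ray(p,*e[0]))
print(tri(*r))
a=cv2.resize(s[150:260,215:345],None,fx=3,fy=3)
cv2.imwrite('pics/c4.png',np.hstack([I[:330,130:510],a])[:,:,::-1])
```

```text
t 9.2 pos [0.4823 0.094  0.1899] rot [-3.1415 -0.0002  2.7677] shift [-0.0006  0.0004 -0.0001] turn [-0. -0.  0.] F [ 0.2  0.7 -1. ] w 0.0642
(323, 199) ((324.37274169921875, 198.49473571777344), (36.62704086303711, 38.72137451171875), 22.932876586914062)
(276, 196) ((277.10516357421875, 195.80441284179688), (9.040769577026367, 12.535859107971191), 87.18234252929688)
(array([0.4855, 0.0939, 0.074 ]), [np.float64(0.0010632228820410072), np.float64(0.0010632228820408617)])
```

View pics/c4.png

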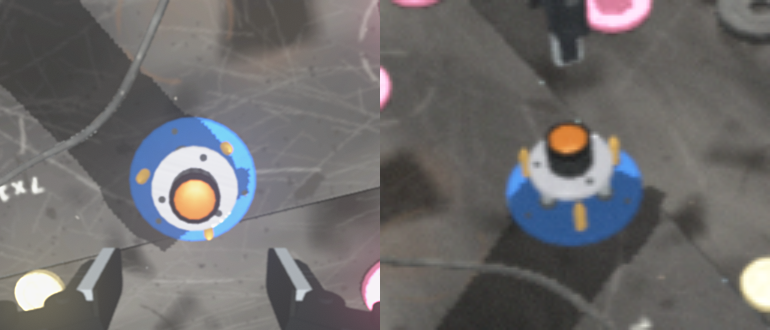

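The cell sits between the three stops, with its lens at (194,198) in the left tile. The measured top of 74 mm equals 32 + 42 mm, it is centred within about 1 mm, and the gripper is clear. I'll hand it in.

```bash
python3 -c "
from workcell import bot
print(bot.job_done())"
```

```text
the job is handed in; nothing more can be done
None
```

The lens cell is on the blue stand, lens up between the stops and released: its measured top is 74 mm, as it should be when seated, and it is centred within about 1 mm. I handed the job in at about 9 s and got no verdict back.

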